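# Clear the way and hold the self-closing candle tray open at the pointer

## Task

The white push dispenser stands in the way of the candle caddy's tray: lift it away and stand it upright, wholly on the round stone coaster, and let go of it. Then pull the caddy's self-closing tray out by its steel bar handle until the front face of its front board is level with the brass pointer on the rail beside it, and keep holding it there so that I can take candles out: the program finishes while the gripper is still holding the tray. Leave everything else, the pointer included, where it is.

Things in the scene. Friction and masses are not known exactly. Their poses are not given: they have to be found in the camera images.
- caddy: Low brown wooden box fixed to the shelf, 210 deep (x) x 170 wide (y) x 95 mm high. Origin on the shelf at the centre of its front face; its x axis points horizontally into the box, away from the pulling side, so the tray comes out along its -x; y towards the rail side; z up. A dark wooden rail 16 wide and 30 mm high runs 150 mm out from the front face, centred at y = +78 mm.
- tray: Tray that slides out of the caddy's front along the caddy's -x, up to 150 mm. Its frame coincides with caddy's when shut (and shifts along -x as it comes out). A spring pulls it shut: about 3 N when shut, plus 5 N for every 100 mm; it snaps back if let go. It starts shut. Front board 12 thick (x from -12 to 0), 130 wide, from 10 to 80 mm above the shelf. The tray behind it is 190 long.
- tray_handle (a point): Centre of the tray's steel bar handle: round bar 12 mm in diameter, 90 mm long along the caddy's y, horizontal, 62 mm above the shelf, 45 mm in front of the front board's front face (39 mm clear between bar and board). Its two legs (10 mm) run back to the board at y = +/-39 mm. It is free from above. Moves with the tray.
- tray_front (a point): Point on the front face of the tray's front board, at its top edge, 60 mm from the centre towards the rail (in the tray frame x = -12, y = 60, z = 80 mm). Moves with the tray: this face is to come level with the pointer. Axes as the caddy's.
- pointer_tip (a point): Underside of the tip of the brass pointer, the mark: a saddle on the rail, a 6 mm upright, and on top a 4 mm thick finger over the tray's edge, 88 to 93 mm above the shelf; the tray passes freely below it. Set 85 to 120 mm in front of the caddy's front face (the tray must come out 73 to 108 mm), kept there by friction. The finger's middle in x is the mark. Axes as the caddy's.
- dispenser: White plastic push dispenser, round, about 0.25 kg, loose, standing upright in front of the tray. Origin at the centre of its underside, z up. Body 56 mm in diameter up to 88 mm, sloping shoulder to 100, neck 26 mm in diameter to 112, round push plate 44 mm in diameter from 112 to 130 mm (the top; it is rigid here and can be gripped by its edge from above).
- coaster: Round grey soapstone coaster fixed on the shelf, 100 mm in diameter, 5 mm thick; origin at the centre of its underside (its top is 5 mm above it). Left or right of the caddy.
- crock: Bystander: brown lidded stoneware crock 100 mm in diameter, 128 high with its knob, wire handle folded down to one side reaching 65 mm out; origin under its centre. On the other side from the coaster. Leave it.
- ladle: Bystander: sauna ladle lying nearest the robot, along its y: wooden handle from y = -106 to 120, steel bowl 72 mm in diameter and 30 high centred at y = +190 mm. Leave it.
- bucket_lid: Bystander: red plastic bucket lid lying flat, 190 mm in diameter, 18 high; origin under its centre. Leave it.
- brush_holder: Bystander: wooden holder 90 x 120 x 100 mm with a brush standing in it, 210 high; origin under its centre. Leave it.
- mug: Bystander: white mug 76 mm in diameter, 75 high, with a handle; origin under its centre. Leave it.
- matchbox: Bystander: cardboard box of long matches 110 x 65 x 24 mm; origin under its centre. Leave it.
- jar: Bystander: amber glass jar with a steel cap, 72 mm in diameter, 110 high; origin under its centre. Leave it.
There are look-alikes about, which are no part of the job. Leave any green look-alike of the dispenser alone.

How it is judged:
On the way, in this order (a step that is already met when the one before it is completed fails the run):
1. the dispenser stands upright on the coaster, let go of (horizontal distance between dispenser and coaster below 0.024 m and height (world z) of dispenser between 0.002 and 0.009 m and angle between dispenser's own z axis and vertical below 0.08 rad and linear speed of dispenser below 0.03 m/s and contact force between dispenser and the arm below 0.2 N and contact force between dispenser and the fingers below 0.2 N), for 0.2 s.
2. the tray is held out level with the pointer (x of tray_front in the frame of pointer_tip between -0.007 and 0.007 m and linear speed of tray below 0.015 m/s and contact force between the fingers and tray above 1.5 N), for 0.4 s.
At the end, for the whole second after the job is handed in: The program has finished with the fingers still holding the tray (over 1.5 N on it), the tray still and its front face within 7 mm of the pointer's middle; the dispenser stands upright and released on the coaster, within 24 mm of its centre (all of step 1 and all of step 2 and contact force between dispenser and tray below 0.2 N); the arm keeps its last pose, push and grip.
It fails at once if a bystander is shifted by more than 20 mm (distance of any of crock, ladle, bucket_lid, brush_holder, mug, matchbox, jar from where it was at the start of the episode above 0.02 m).
It fails at once if the brass pointer is shifted along its rail by more than 5 mm (distance of pointer_tip from where it was at the start of the episode above 0.005 m).
It also fails if it takes over 54 s, if anything falls off the work surface, if the arm or the gripper's body presses on something with over 40 N, if the wrist force passes 120 N, or if a joint passes its speed limit or range.

## Robot

A 6-joint arm with a two-finger parallel gripper is mounted at the origin on the work surface. World frame = base frame: x ahead of the robot, y to its left, z up, the work surface at z = 0. Lengths are in m, angles in rad, forces in N, time in s.
With the tool pointing down it reaches from about 0.3 to 0.875 m from the base axis. Payload 6.4 kg.
Tool frame: the origin (TCP) lies midway between the tips of the shut fingers; the grasp point (between the pads) lies ctrl.grip_depth behind it (ctrl.grip_depth is the distance from the TCP to the grasp point, in m); x points along the fingers, y is the direction in which the jaws open and shut, and the axes are right-handed (so a half turn about x gives the same grasp; the last joint's range is limited). The gripper opens to 85 mm and grips with 20 to 120 N. Pads are 22 mm wide; open, the fingers measure 114 mm over their backs; the gripper's body (76 mm by 85 mm) begins 54 mm behind the grasp point. The pads swing forward as they close: fully open they stand 13 mm farther back than shut.
Start: joints at [-1.337, 0.181, 1.607, -0, 1.354, -0.206], TCP at [0.245, -0.52, 0.231] pointing down, gripper open.
Joint ranges: [-2.99, 2.99], [-0.89, 2.07], [0.3, 2.58], [-1.14, 4.28], [0, 2.63], [-3.12, 3.12]. Speed limits (rad/s): [2.57, 2.57, 3.01, 3.14, 3.14, 3.14].

## Interface

Orientations are given as a unit quaternion [w, x, y, z].
In Python, from bench import ctrl gives the robot as it stands.
- The arm moves only by the tool carry_out, never from a script. Its argument "motion" is one flat list of numbers, 7 for each row, row after row: the turn, a rotation vector about the tool's x, y, z in degrees, then the shift along the tool's x, y, z in m, then the gripper's target within -1 to 1 (shut at 1, half-way at 0, fully open at -1). A call has 1 to 10 rows; each row shifts and turns the pose as measured when the row begins, along the tool's axes as they then stand; what a row does not reach is not made up. A row lasts 1/10 s, in which the tool goes at most 50 mm and 8.59 degrees, less where a joint would pass 70% of its speed; a pose out of reach is approached as far as the arm can. A call with a gripper value outside its range is refused whole. The fingers move at their own pace and stop on an object; the grip force is fixed at half the most. Time passes only in rows, so rows that do not move let the fingers close. It gives the time, the measured TCP pose, the force and the opening at its end, in the units of the state.
- ctrl.get_obs(): the state, without advancing time (a new reading comes with each control period).
- ctrl.camera(name): name is "side" or "top"; returns the picture (420x560x3 uint8, blue, green, red); there is no depth.
- ctrl.camera_params(name): a dict with "mtx" (3x3 intrinsics, pixels), "k1" (the pictures are not rectified: a ray, as slopes to the right and down, at radius r is drawn at 1 + k1 r^2 times it, then the intrinsics apply), "pose" (4x4, takes a point from camera to world coordinates). Camera axes: x right, y down, z forward; pixel columns grow to the right and rows downward; lengths in m; the calibration is good to about 2 mm. A picture is of the moment at which its call begins. camera_params takes no time and is no camera call.
- ctrl.hand_in(): hands the job in, once; it reports no verdict.
Trained networks look in the newest picture that a camera, given by its name, has taken for a name from the list of things; names that differ only in an ending like _2 or _b are one class to them, and where a whole thing is asked for, a point or a joint stands for the part that bears it (a point fixed in the world has none). Each returns a list of dicts, best first, with "conf" (0 to 1); they miss things now and then, are a little off and sometimes report something else, mostly with a low value. They report only what shows in the picture. A call takes as long as a camera call. They do not tell look-alikes from the thing itself.
- ctrl.boxes_of(camera, thing): "point" ([x, y, z] in m, in the coordinates of the camera as it stood for that picture, good to about 4 mm: the middle of the surface that is visible of it).
- ctrl.trace(camera, thing): "pixels" (420x560 bool, what is visible of it).
- ctrl.landmark_of(camera, thing): "point" ([x, y, z] in m, in the coordinates of the camera as it stood for that picture, good to about 4 mm: a listed point, or the origin of a listed thing).
The state is a dict: "time_s": time; "q": joint angles; "dq": joint speeds; "joint_efforts": joint torques, N m; "eef_pos": TCP position; "eef_rot": TCP orientation; "wrist_force": force on the tool from outside, world axes, zero at the start; "torque": the same for the moment, N m; "opening": opening from 0.0 (shut) to 1.0 (fully open).
Only numpy, scipy, OpenCV 4.12 (cv2) and the standard library are available. Lean on these libraries where they do the work, as an engineer would, in place of code of your own. Each camera call takes 0.05 s, during which the arm holds its last target. There are 200 camera calls.

## Working session

There is one attempt and no reset: what is moved stays moved. The work goes in short steps, Python scripts to look and compute and a tool call to move; the robot and the scene stay as the last step left them, time stands still between calls to the robot, and variables do not carry over. Pictures are saved under pics/ and viewed, about 8 in all and at most 12, crops included, and the job is handed in when it is done.

Besides the shell and the picture viewer there is one more tool, called after ">>>" in YAML: its name, and indented under it one key for each argument. carry_out: Moves the arm, as the interface text tells. Its arguments: {"type":"object","properties":{"motion":{"type":"array"}},"required":["motion"]}

```bash
mkdir -p pics; cat > h.py <<'E'
from bench import ctrl
import numpy as np, cv2
from scipy.spatial.transform import Rotation as R
def world(cam,p):
    T=np.array(ctrl.camera_params(cam)["pose"]); return (T@np.r_[p,1])[:3]
def proj(cam,P):
    c=ctrl.camera_params(cam);T=np.linalg.inv(np.array(c["pose"]));p=(T@np.r_[P,1])[:3];s=p[:2]/p[2]
    s=s*(1+c["k1"]*(s@s));m=np.array(c["mtx"]);return m[:2,:2]@s+m[:2,2]
def ray(cam,uv,z):
    c=ctrl.camera_params(cam);m=np.array(c["mtx"]);d=(np.array(uv)-m[:2,2])/[m[0,0],m[1,1]]
    s=d.copy()
    for _ in range(20): s=d/(1+c["k1"]*(s@s))
    T=np.array(c["pose"]);v=T[:3,:3]@np.r_[s,1];o=T[:3,3];return o+v*(z-o[2])/v[2]
def lm(cam,n,f="landmark_of"):
    for r in getattr(ctrl,f)(cam,n)[:4]: print(cam,n,f,round(r["conf"],2),world(cam,r["point"]).round(4))
E
python3 - <<'E'
from h import *
for c in("top","side"):
    cv2.imwrite(f"pics/{c}1.png",ctrl.camera(c))
    print(np.array(ctrl.camera_params(c)["pose"]).round(3).tolist())
    for n in "dispenser coaster caddy tray_handle tray_front pointer_tip crock".split(): lm(c,n)
o=ctrl.get_obs();print(o["eef_rot"],ctrl.grip_depth,o["time_s"],R.from_quat(np.array(o["eef_rot"])[[1,2,3,0]]).as_matrix().round(3))
E
```

```text
[[0.026, -0.995, 0.091, 0.384], [-1.0, -0.026, 0.007, -0.034], [-0.004, -0.091, -0.996, 1.973], [0.0, 0.0, 0.0, 1.0]]
top dispenser landmark_of 0.56 [ 0.6563 -0.0679 -0.0011]
top coaster landmark_of 0.76 [ 0.497  -0.3313 -0.0011]
top coaster landmark_of 0.33 [ 0.7078  0.0535 -0.0017]
top caddy landmark_of 0.79 [ 7.103e-01  5.350e-02 -5.000e-04]
top tray_handle landmark_of 0.59 [0.6548 0.0567 0.0611]
top tray_front landmark_of 0.64 [ 4.949e-01 -3.314e-01 -2.000e-04]
top tray_front landmark_of 0.57 [0.6985 0.1143 0.0772]
top pointer_tip landmark_of 0.53 [0.6012 0.1175 0.0861]
top crock landmark_of 0.71 [ 0.4472  0.3304 -0.002 ]
[[-0.865, -0.324, 0.383, 0.079], [-0.502, 0.574, -0.647, 0.775], [-0.01, -0.752, -0.66, 0.857], [0.0, 0.0, 0.0, 1.0]]
side dispenser landmark_of 0.71 [ 0.5648  0.0522 -0.001 ]
side dispenser landmark_of 0.71 [ 0.6552 -0.0666 -0.0018]
side coaster landmark_of 0.71 [ 0.4945 -0.326   0.003 ]
side caddy landmark_of 0.65 [7.089e-01 6.060e-02 7.000e-04]
side tray_handle landmark_of 0.8 [0.6534 0.0607 0.0577]
side tray_front landmark_of 0.82 [0.6932 0.1184 0.0793]
side pointer_tip landmark_of 0.58 [0.592  0.1197 0.0899]
side crock landmark_of 0.83 [ 0.4468  0.3306 -0.0023]
side crock landmark_of 0.39 [0.6519 0.0626 0.0586]
side crock landmark_of 0.38 [0.6962 0.119  0.079 ]
side crock landmark_of 0.27 [ 5.638e-01  5.450e-02 -4.000e-04]
[-0.15425795 -0.6900754  -0.15422937  0.69008241] 0.0187 0.8 [[-0.     0.426 -0.905]
 [-0.    -0.905 -0.426]
 [-1.     0.     0.   ]]
```

View pics/top1.png

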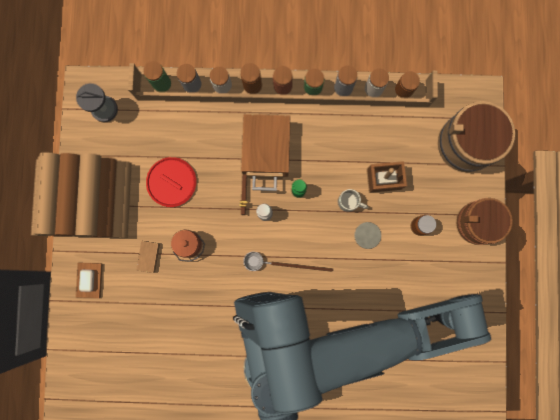

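View pics/side1.png

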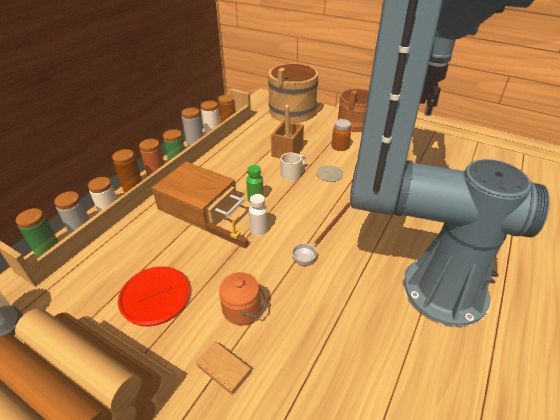

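The top view shows the white dispenser at about (264,212), with the green look-alike at (299,188). The handle is at (264,184), the pointer at (245,204) and the coaster at (368,235). The side view agrees: white dispenser at (258,212), coaster at (330,173). Next I'll take a close crop and check with pixels.

```bash
python3 - <<'E'
from h import *
a=cv2.imread("pics/top1.png")[150:230,225:325];b=cv2.imread("pics/side1.png")[160:260,180:290]
a=cv2.resize(a,(600,480),interpolation=3)[:, :400];b=cv2.resize(b,(400,364),interpolation=3)
im=np.zeros((480,800,3),np.uint8);im[:, :400]=a;im[:364,400:]=b;cv2.imwrite("pics/crop1.png",im)
for c in("top","side"):
    ctrl.camera(c)
    for n in ("dispenser","coaster"):
        for r in ctrl.trace(c,n)[:3]:
            ys,xs=np.where(r["pixels"]);print(c,n,round(r["conf"],2),xs.min(),xs.max(),ys.min(),ys.max(),xs.mean(),ys.mean(),ray(c,(xs.mean(),ys.mean()),.005))
print("white top",ray("top",(264,212),.13))
for i in range(3):
  for c in("top","side"):
    ctrl.camera(c)
    for n in "caddy tray_handle tray_front pointer_tip dispenser".split(): lm(c,n)
E
```

```text
top dispenser 0.76 292 306 179 197 298.8110599078341 187.76958525345623 [ 0.66613814 -0.06960937  0.005     ]
top dispenser 0.74 257 272 204 221 264.6375545851528 212.3013100436681 [0.57078167 0.05535193 0.005     ]
top coaster 0.93 354 380 222 248 367.29276895943565 234.91358024691357 [ 0.49637116 -0.32776976  0.005     ]
top coaster 0.43 137 158 241 272 147.59652173913042 256.5652173913044 [0.39468125 0.48498551 0.005     ]
side dispenser 0.73 247 261 165 197 253.81772151898736 180.5645569620253 [ 0.71137724 -0.14628503  0.005     ]
side dispenser 0.65 249 266 195 234 257.35489220563846 214.77114427860695 [0.6020931  0.00386474 0.005     ]
side dispenser 0.45 205 242 187 223 222.52727272727273 205.47692307692307 [0.72941101 0.02246492 0.005     ]
side coaster 0.72 316 342 165 181 329.1331444759207 173.20679886685554 [ 0.49089835 -0.32208588  0.005     ]
white top [0.55990919 0.05194627 0.13      ]
top caddy landmark_of 0.7 [ 0.7087  0.0544 -0.0034]
top tray_handle landmark_of 0.73 [0.6529 0.0587 0.0605]
top tray_front landmark_of 0.71 [0.6022 0.1184 0.0898]
top tray_front landmark_
[... 1824 characters left out ...]
6 0.0784]
top pointer_tip landmark_of 0.64 [ 0.7106  0.0551 -0.0013]
top pointer_tip landmark_of 0.62 [0.6039 0.1156 0.0886]
top dispenser landmark_of 0.77 [ 0.6555 -0.0673  0.0014]
top dispenser landmark_of 0.69 [0.569  0.0579 0.0018]
side caddy landmark_of 0.94 [7.09e-01 6.01e-02 6.00e-04]
side tray_handle landmark_of 0.95 [0.654  0.064  0.0583]
side tray_front landmark_of 0.69 [0.6972 0.121  0.0808]
side tray_front landmark_of 0.64 [0.3965 0.4805 0.0018]
side pointer_tip landmark_of 0.62 [0.593  0.1179 0.086 ]
side pointer_tip landmark_of 0.37 [ 0.7065  0.0581 -0.0021]
side dispenser landmark_of 0.89 [ 0.5641  0.0545 -0.0042]
side dispenser landmark_of 0.65 [ 6.56e-01 -6.69e-02  2.00e-04]
```

View pics/crop1.png

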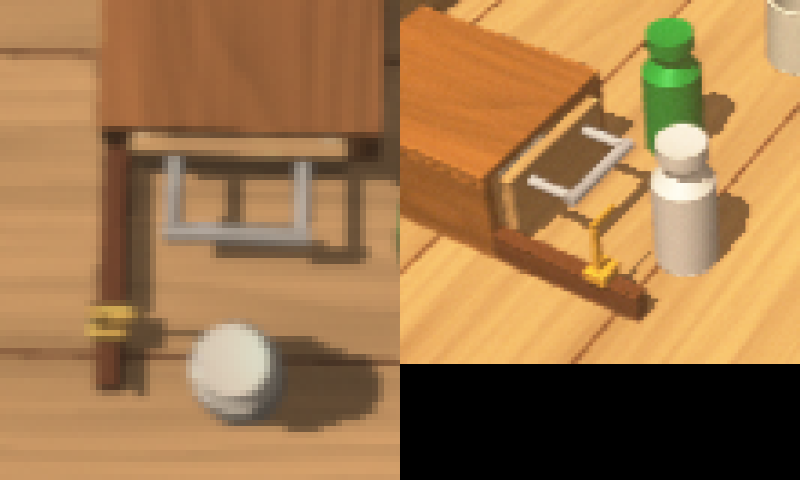

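The crop shows the caddy square to the world axes (yaw about 0): handle bar level, rail straight, pointer at (110,320). The white plate centre, at (232,362) in the crop, gives (0.565, 0.053). I'll turn the tool so its jaws open along x, then move across.

>>> carry_out:
  motion: [-8.1,0,0,0,0,0,-1,-8.1,0,0,0,0,0,-1,-8.1,0,0,0,0,0,-1,-8.1,0,0,0,0,0,-1,-8.1,0,0,0,0,0,-1,-8.1,0,0,0,0,0,-1,-8.1,0,0,0,0,0,-1,-8.1,0,0,0,0,0,-1]

```text
time_s: 3.7
eef_pos: [0.2448, -0.5203, 0.2313]
eef_rot: [0.511, 0.489, 0.511, -0.489]
wrist_force: [-0.2, -0.1, 0.9]
opening: 0.999
```

>>> carry_out:
  motion: [0,0,0,0,0.02,-0.036,-1,0,0,0,0,0.02,-0.036,-1,0,0,0,0,0.02,-0.036,-1,0,0,0,0,0.02,-0.036,-1,0,0,0,0,0.02,-0.036,-1,0,0,0,0,0.02,-0.036,-1,0,0,0,0,0.02,-0.036,-1,0,0,0,0,0.02,-0.036,-1,0,0,0,0,0.02,-0.036,-1,0,0,0,0,0.02,-0.036,-1]

```text
time_s: 4.7
eef_pos: [0.4318, -0.1433, 0.2316]
eef_rot: [0.512, 0.49, 0.508, -0.491]
wrist_force: [0.8, -0.1, 0.5]
opening: 1.0
```

>>> carry_out:
  motion: [2.2,0,0,0,0.022,-0.032,-1,0,0,0,0,0.022,-0.032,-1,0,0,0,0,0.022,-0.032,-1,0,0,0,0,0.022,-0.032,-1,0,0,0,0,0.022,-0.032,-1,0,0,0,0,0.018,-0.03,-1,0,0,0,0,0,0,-1]

```text
time_s: 5.4
eef_pos: [0.5644, 0.0613, 0.2328]
eef_rot: [0.504, 0.5, 0.498, -0.498]
wrist_force: [0.2, -0.2, 0.7]
opening: 1.005
```

```bash
python3 - <<'E'
from h import *
im=[]
for c in("top","side"):
    im.append(ctrl.camera(c))
    lm(c,"dispenser")
    lm(c,"coaster")
cv2.imwrite("pics/c2.png",np.hstack([cv2.resize(im[0][150:250,210:310],(400,400),interpolation=3),cv2.resize(im[1][140:240,200:300],(400,400),interpolation=3)]))
o=ctrl.get_obs();print(o["eef_pos"],R.from_quat(np.array(o["eef_rot"])[[1,2,3,0]]).as_matrix().round(3),o["q"])
E
```

```text
top dispenser landmark_of 0.5 [ 0.6534 -0.0673  0.0009]
top coaster landmark_of 0.55 [ 0.494  -0.3303  0.0007]
top coaster landmark_of 0.25 [0.6513 0.057  0.0568]
side dispenser landmark_of 0.9 [ 0.5662  0.051  -0.0034]
side dispenser landmark_of 0.88 [ 0.6551 -0.069   0.0013]
side coaster landmark_of 0.64 [ 0.4941 -0.3281  0.0011]
[0.56267011 0.05673181 0.2328953 ] [[ 0.008  1.    -0.001]
 [-0.007 -0.001 -1.   ]
 [-1.     0.008  0.007]] [-0.10606002  0.15355738  1.63505976 -0.00586249  1.34478828 -0.10374242]
```

View pics/c2.png

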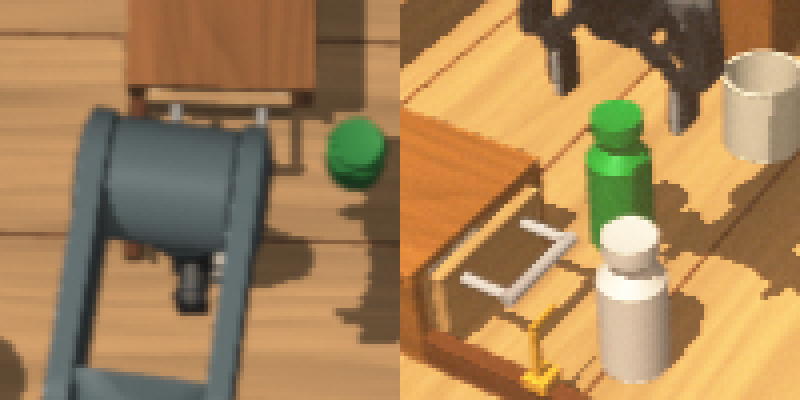

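The left half shows the arm over the dispenser, and the right half shows the white plate clear below the open fingers. I'm going down to the push plate.

>>> carry_out:
  motion: [0,0,0,0.03,0.002,0.004,-1,0,0,0,0.035,0,0,-1,0,0,0,0.035,0,0,-1,0,0,0,0.025,0,0,-1,0,0,0,0.006,0,0,-1,0,0,0,0,0,0,-1]

```text
time_s: 6.3
eef_pos: [0.567, 0.0449, 0.102]
eef_rot: [0.503, 0.504, 0.492, -0.501]
wrist_force: [0.1, 0.4, -0.4]
opening: 0.997
```

>>> carry_out:
  motion: [0,0,0,0.003,-0.001,-0.008,-1,0,0,0,0,0,0,-1]

```text
time_s: 6.5
eef_pos: [0.5674, 0.0525, 0.1013]
eef_rot: [0.503, 0.506, 0.49, -0.501]
wrist_force: [-0.8, -0.2, -1.1]
opening: 0.998
```

>>> carry_out:
  motion: [0,0.5,-1,0.002,-0.002,0,-0.4,0,0,0,0,0,0,0.2,0,0,0,0,0,0,0.6,0,0,0,0,0,0,1,0,0,0,0,0,0,1,0,0,0,0,0,0,1,0,0,0,0,0,0,1]

```text
time_s: 7.2
eef_pos: [0.5676, 0.0528, 0.1028]
eef_rot: [0.498, 0.504, 0.496, -0.501]
wrist_force: [-0.8, 1.0, 0.3]
opening: 0.493
```

The fingers stopped at about 42 mm, which fits the 44 mm plate. Lifting.

>>> carry_out:
  motion: [0,0,0,-0.015,0,0,1,0,0,0,-0.03,0,0,1,0,0,0,-0.035,0,0,1,0,0,0,-0.035,0,0,1,0,0,0,-0.02,0,0,1,0,0,0,0,0,0,1]

```text
time_s: 7.8
eef_pos: [0.5646, 0.053, 0.244]
eef_rot: [0.497, 0.503, 0.498, -0.503]
wrist_force: [-0.5, -0.0, -2.6]
opening: 0.494
```

```bash
python3 - <<'E'
from h import *
im=ctrl.camera("side");lm("side","dispenser")
cv2.imwrite("pics/c3.png",cv2.resize(im[80:280,180:380],(400,400)))
o=ctrl.get_obs();print(o["eef_pos"],o["wrist_force"],o["opening"],R.from_quat(np.array(o["eef_rot"])[[1,2,3,0]]).as_matrix().round(3))
E
```

```text
side dispenser landmark_of 0.84 [0.5601 0.0539 0.1424]
side dispenser landmark_of 0.69 [0.3949 0.477  0.0037]
[0.5629824  0.05314957 0.24033875] [ 1.29635594  0.18870331 -2.5593829 ] 0.4920873133556625 [[-0.005  1.    -0.011]
 [ 0.002 -0.011 -1.   ]
 [-1.    -0.005 -0.002]]
```

View pics/c3.png

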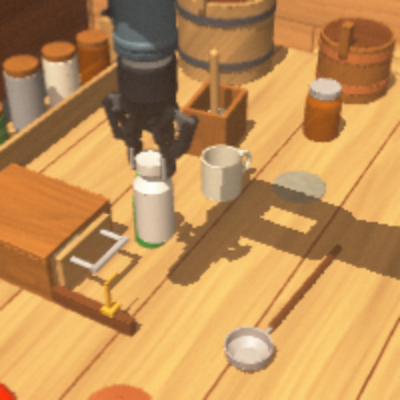

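The picture shows the white dispenser hanging upright in the fingers at (150,205), and the coaster is free at (300,187). Carrying it across.

>>> carry_out:
  motion: [0,0,0,0,-0.003,0.015,1,0,0,0,0,-0.006,0.03,1,0,0,0,0,-0.006,0.035,1,0,0,0,0,-0.006,0.035,1,0,0,0,0,-0.006,0.035,1,0,0,0,0,-0.006,0.035,1,0,0,0,0,-0.006,0.035,1,0,0,0,0,-0.006,0.035,1,0,0,0,0,-0.006,0.035,1,0,0,0,0,-0.006,0.03,1]

```text
time_s: 8.9
eef_pos: [0.4874, -0.276, 0.2188]
eef_rot: [0.486, 0.496, 0.512, -0.507]
wrist_force: [-0.2, 0.8, -2.8]
opening: 0.492
```

>>> carry_out:
  motion: [0,0,0,0,-0.005,0.02,1,0,0,0,0,0,0,1,0,0,0,0,0,0,1]

```text
time_s: 9.2
eef_pos: [0.4761, -0.301, 0.2122]
eef_rot: [0.48, 0.497, 0.513, -0.509]
wrist_force: [0.0, 0.7, -2.7]
opening: 0.493
```

>>> carry_out:
  motion: [0,-1.2,2.5,0,0.019,0.028,1,0,0,0,0,0,0,1,0,0,0,0,0,0,1]

```text
time_s: 9.5
eef_pos: [0.4934, -0.3269, 0.207]
eef_rot: [-0.495, -0.502, -0.5, 0.503]
wrist_force: [0.5, -0.1, -3.0]
opening: 0.491
```

```bash
python3 - <<'E'
from h import *
ctrl.camera("side");lm("side","dispenser");lm("side","coaster")
ctrl.camera("top");lm("top","coaster");lm("top","dispenser")
o=ctrl.get_obs();print(o["eef_pos"],o["opening"],R.from_quat(np.array(o["eef_rot"])[[1,2,3,0]]).as_matrix().round(3))
E
```

```text
side dispenser landmark_of 0.82 [ 0.6572 -0.0632  0.0008]
side dispenser landmark_of 0.76 [ 0.4898 -0.3273  0.1033]
side coaster landmark_of 0.53 [ 0.4929 -0.3265  0.0017]
top coaster landmark_of 0.53 [ 0.4953 -0.3307  0.0008]
top dispenser landmark_of 0.66 [ 0.4949 -0.3221  0.1079]
top dispenser landmark_of 0.66 [ 6.564e-01 -6.500e-02  2.000e-04]
top dispenser landmark_of 0.34 [0.6055 0.1193 0.0893]
[ 0.49407856 -0.32760523  0.20834095] 0.494497906106292 [[-0.004  1.    -0.011]
 [ 0.002 -0.011 -1.   ]
 [-1.    -0.004 -0.002]]
```

>>> carry_out:
  motion: [0,0,0,0.025,0,0,1,0,0,0,0.025,0,0,1,0,0,0,0.02,0,0,1,0,0,0,0.01,0,0,1,0,0,0,0.006,0,0,1,0,0,0,0,0,0,1]

```text
time_s: 10.4
eef_pos: [0.4956, -0.3274, 0.1228]
eef_rot: [-0.498, -0.502, -0.497, 0.503]
wrist_force: [0.8, -0.4, -2.8]
opening: 0.494
```

>>> carry_out:
  motion: [0,0,0,0.009,0,0.002,1,0,0,0,0,0,0,1,0,0,0,0.003,0,0,1,0,0,0,0,0,0,1]

```text
time_s: 10.8
eef_pos: [0.4971, -0.3309, 0.1127]
eef_rot: [-0.5, -0.502, -0.496, 0.503]
wrist_force: [-0.5, 0.7, -3.6]
opening: 0.491
```

>>> carry_out:
  motion: [0,0,0,0.003,-0.001,0,1,0,0,0,0,0,0,1,0,0,0,0.002,0,0,1,0,0,0,0,0,0,1]

```text
time_s: 11.2
eef_pos: [0.4964, -0.3314, 0.1082]
eef_rot: [-0.5, -0.502, -0.495, 0.503]
wrist_force: [0.3, -0.1, -3.0]
opening: 0.495
```

>>> carry_out:
  motion: [0,0,0,0.002,0,0,1,0,0,0,0,0,0,1]

```text
time_s: 11.4
eef_pos: [0.4971, -0.3329, 0.1084]
eef_rot: [-0.502, -0.501, -0.494, 0.503]
wrist_force: [-0.3, -0.3, -3.3]
opening: 0.492
```

>>> carry_out:
  motion: [0,0,0,0.003,0,-0.002,1,0,0,0,0,0,0,1]

```text
time_s: 11.6
eef_pos: [0.4982, -0.3335, 0.1085]
eef_rot: [0.504, 0.5, 0.492, -0.504]
wrist_force: [0.2, -0.0, -2.7]
opening: 0.493
```

```bash
python3 - <<'E'
from h import *
for i in range(3):
    im=ctrl.camera("side");lm("side","dispenser")
    o=ctrl.get_obs();print(o["eef_pos"],o["wrist_force"],R.from_quat(np.array(o["eef_rot"])[[1,2,3,0]]).as_matrix()[:,0].round(3))
cv2.imwrite("pics/c4.png",cv2.resize(im[100:200,270:400],(780,600),interpolation=3))
E
```

```text
side dispenser landmark_of 0.88 [ 0.4966 -0.3363  0.0017]
side dispenser landmark_of 0.76 [ 6.536e-01 -6.630e-02  4.000e-04]
[ 0.49810025 -0.33308097  0.10794662] [-0.50894184 -0.95553255  4.82706438] [ 0.008 -0.014 -1.   ]
side dispenser landmark_of 0.73 [0.3959 0.4826 0.0032]
side dispenser landmark_of 0.68 [ 0.6574 -0.0655 -0.0014]
[ 0.49815915 -0.33318264  0.10796593] [-0.54374172 -0.57752266  1.95617526] [ 0.008 -0.014 -1.   ]
side dispenser landmark_of 0.88 [ 0.494  -0.3347  0.006 ]
side dispenser landmark_of 0.79 [ 6.547e-01 -6.400e-02  6.000e-04]
[ 0.49814767 -0.33317616  0.10795167] [ 0.23704452 -0.13405786  1.5354796 ] [ 0.008 -0.014 -1.   ]
```

View pics/c4.png

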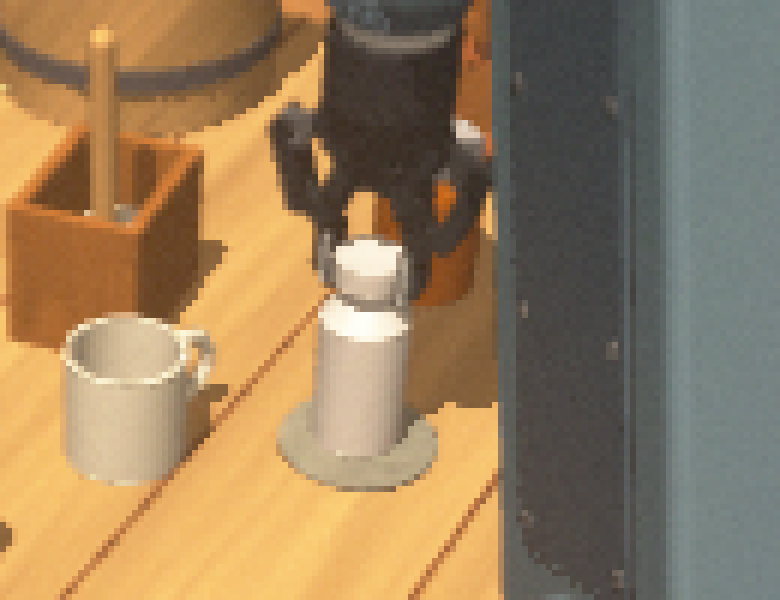

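The picture shows the dispenser upright and well inside the coaster at (360,440), and the wrist now feels contact. Releasing and rising.

>>> carry_out:
  motion: [0,0,0,0,0,0,0.3,0,0,0,0,0,0,-0.3,0,0,0,0,0,0,-0.7,0,0,0,0,0,0,-0.7,0,0,0,-0.015,0,0,-0.7,0,0,0,-0.03,0,0,-0.7,0,0,0,-0.03,0,0,-0.7,0,0,0,-0.03,0,0,-0.7,0,0,0,0,0,0,0]

```text
time_s: 12.8
eef_pos: [0.4969, -0.3304, 0.2188]
eef_rot: [-0.502, -0.501, -0.493, 0.503]
wrist_force: [1.1, -0.4, 0.4]
opening: 0.695
```

```bash
python3 - <<'E'
from h import *
for c in ("side","top"):
    im=ctrl.camera(c);lm(c,"dispenser");lm(c,"tray_handle")
    if c=="side": cv2.imwrite("pics/c5.png",cv2.resize(im[100:200,270:400],(520,400),interpolation=3))
o=ctrl.get_obs();print(o["eef_pos"],o["opening"],R.from_quat(np.array(o["eef_rot"])[[1,2,3,0]]).as_matrix().round(3))
E
```

```text
side dispenser landmark_of 0.63 [ 0.4962 -0.3359  0.0029]
side tray_handle landmark_of 0.78 [0.6518 0.0629 0.0597]
top dispenser landmark_of 0.62 [ 0.4987 -0.3301  0.0047]
top dispenser landmark_of 0.55 [ 0.6563 -0.0638  0.0031]
top tray_handle landmark_of 0.7 [0.6501 0.0557 0.0596]
[ 0.49397743 -0.32780144  0.21089231] 0.501988887742194 [[-0.002  1.    -0.008]
 [-0.003 -0.008 -1.   ]
 [-1.    -0.002  0.003]]
```

View pics/c5.png

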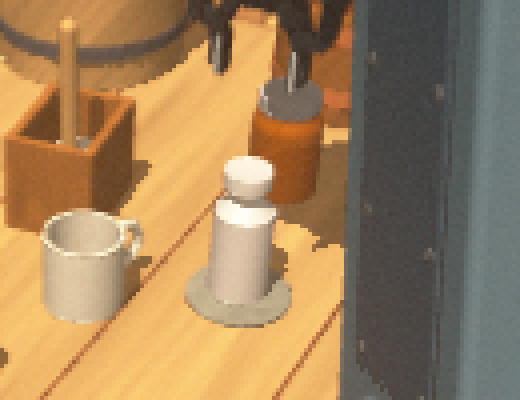

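The dispenser is standing upright on the coaster, let go of, and the fingers are clear above it. On to the handle with the jaws half open.

>>> carry_out:
  motion: [0,0,0,-0.01,0.008,-0.02,0,0,0,0,-0.002,0.014,-0.035,0,0,0,0,-0.002,0.014,-0.035,0,0,0,0,-0.002,0.014,-0.035,0,0,0,0,-0.002,0.014,-0.035,0,0,0,0,-0.002,0.014,-0.035,0,0,0,0,-0.002,0.014,-0.035,0,0,0,0,-0.002,0.014,-0.035,0,0,0,0,-0.002,0.014,-0.035,0,0,0,0,0,0.014,-0.035,0]

```text
time_s: 14.1
eef_pos: [0.6297, 0.0151, 0.2234]
eef_rot: [-0.488, -0.5, -0.503, 0.509]
wrist_force: [1.0, -0.4, -0.4]
opening: 0.5
```

>>> carry_out:
  motion: [0,0,0,0,0.01,-0.025,0,0,0,0,0,0,0,0,0,0,0,0,0,0,0]

```text
time_s: 14.4
eef_pos: [0.6394, 0.0463, 0.2188]
eef_rot: [-0.487, -0.498, -0.506, 0.509]
wrist_force: [0.3, -1.3, -0.7]
opening: 0.5
```

```bash
cat > s.py <<'E'
from h import *
o=ctrl.get_obs();print(o["time_s"],o["eef_pos"],o["opening"],o["wrist_force"],R.from_quat(np.array(o["eef_rot"])[[1,2,3,0]]).as_matrix().round(3).tolist())
E
python3 s.py
```

```text
14.4 [0.63943205 0.04627921 0.21879845] 0.5001396101985807 [ 0.26868265 -1.2965277  -0.70582183] [[-0.03, 0.999, -0.012], [0.008, -0.012, -1.0], [-1.0, -0.03, -0.008]]
```

>>> carry_out:
  motion: [-0.7,-0.5,1.7,0.02,0.013,-0.013,0,0,0,0,0.03,0,0,0,0,0,0,0.02,0,0,0,0,0,0,0,0,0,0,0,0,0,0,0,0,0]

```text
time_s: 14.9
eef_pos: [0.6506, 0.0536, 0.1449]
eef_rot: [-0.499, -0.5, -0.499, 0.503]
wrist_force: [-0.4, 0.5, -0.2]
opening: 0.502
```

```bash
python3 s.py; python3 - <<'E'
from h import *
im=ctrl.camera("side");lm("side","tray_handle");lm("side","pointer_tip")
cv2.imwrite("pics/c6.png",cv2.resize(im[120:250,160:320],(738,600),interpolation=3))
E
```

```text
14.9 [0.65056959 0.05357399 0.1449313 ] 0.5019981968814331 [-0.39314221  0.53246529 -0.18046459] [[-0.003, 1.0, -0.005], [-0.003, -0.005, -1.0], [-1.0, -0.003, 0.003]]
side tray_handle landmark_of 0.96 [0.653  0.0629 0.0592]
side pointer_tip landmark_of 0.63 [0.5927 0.118  0.0846]
```

View pics/c6.png

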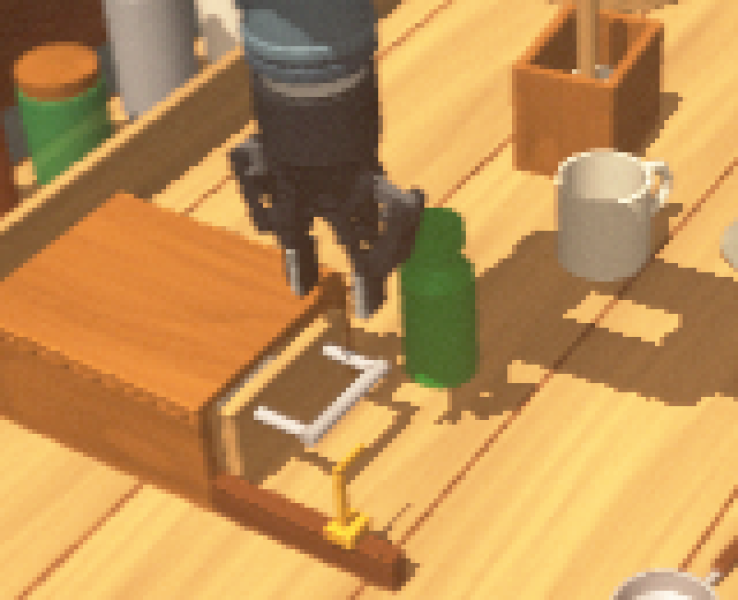

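The half-open fingers hang over the bar, which runs (310,430)–(380,370), and they are clear of the green bottle and the board. Going down.

>>> carry_out:
  motion: [0,0,0,0.02,0.002,-0.003,0,0,0,0,0.02,0,0,0,0,0,0,0.015,0,0,0,0,0,0,0,0,0,0,0,0,0,0,0,0,0]

```text
time_s: 15.55
eef_pos: [0.6583, 0.0556, 0.097]
eef_rot: [0.503, 0.503, 0.495, -0.499]
wrist_force: [-0.7, -0.2, 0.1]
opening: 0.501
```

>>> carry_out:
  motion: [0,0,-0.7,0.005,-0.005,0,0,0,0,0,0,0,0,0]

```text
time_s: 15.75
eef_pos: [0.6539, 0.0554, 0.0935]
eef_rot: [-0.5, -0.501, -0.497, 0.502]
wrist_force: [-0.5, 0.6, -0.7]
opening: 0.501
```

>>> carry_out:
  motion: [0,0,0,0.012,-0.002,0,0,0,0,0,0.012,-0.001,0,0,0,0,0,0.012,-0.001,0,0,0,0,0,0.006,0,0,0,0,0,0,0,0,0,0]

```text
time_s: 16.25
eef_pos: [0.6496, 0.0553, 0.0482]
eef_rot: [-0.5, -0.501, -0.497, 0.502]
wrist_force: [-0.6, -0.7, 0.1]
opening: 0.496
```

Close on the bar.

>>> carry_out:
  motion: [0,0,0,0.003,0.002,0,0,0,0,0,0,0,0,0.4,0,0,0,0,0,0,1,0,0,0,0,0,0,1,0,0,0,0,0,0,1,0,0,0,0,0,0,1,0,0,0,0,0,0,1]

```text
time_s: 16.95
eef_pos: [0.65, 0.0553, 0.0449]
eef_rot: [-0.499, -0.499, -0.498, 0.503]
wrist_force: [-0.1, 0.4, -0.4]
opening: 0.117
```

The opening is about 10 mm, so the bar is gripped. Pulling.

>>> carry_out:
  motion: [0,0,0,0,-0.01,0,1,0,0,0,0,-0.015,0,1,0,0,0,0,-0.015,0,1,0,0,0,0,-0.015,0,1,0,0,0,0,-0.01,0,1,0,0,0,0,0,0,1,0,0,0,0,0,0,1]

```text
time_s: 17.65
eef_pos: [0.5879, 0.0557, 0.0449]
eef_rot: [0.503, 0.504, 0.494, -0.499]
wrist_force: [6.0, 1.0, -8.0]
opening: 0.116
```

>>> carry_out:
  motion: [0,0,-0.7,0.001,-0.012,0,1,0,0,0,0,-0.012,0,1,0,0,0,0,-0.006,0,1,0,0,0,0,0,0,1,0,0,0,0,0,0,1]

```text
time_s: 18.15
eef_pos: [0.5642, 0.0559, 0.0449]
eef_rot: [0.504, 0.506, 0.493, -0.498]
wrist_force: [7.9, -0.0, -8.6]
opening: 0.12
```

```bash
python3 s.py; python3 - <<'E'
from h import *
ims=[]
for i in range(3):
  for c in("side","top"):
    im=ctrl.camera(c)
    for n in ("tray_front","pointer_tip","tray_handle"): lm(c,n)
    if i==0: ims.append(im)
s=cv2.resize(ims[0][150:250,180:280],(400,400),interpolation=3);t=cv2.resize(ims[1][150:230,220:300],(400,400),interpolation=3)
cv2.imwrite("pics/c7.png",np.hstack([s,t]))
E
```

```text
18.15 [0.56424734 0.05591039 0.04488775] 0.12018731338250412 [ 7.88716031e+00 -3.04594017e-03 -8.58273846e+00] [[0.019, 1.0, -0.008], [-0.003, -0.008, -1.0], [-1.0, 0.019, 0.003]]
side tray_front landmark_of 0.81 [0.6096 0.1178 0.0782]
side pointer_tip landmark_of 0.66 [0.5887 0.116  0.0876]
side tray_handle landmark_of 0.69 [0.5678 0.064  0.0573]
top tray_front landmark_of 0.88 [0.6151 0.1162 0.0752]
side tray_front landmark_of 0.71 [0.6104 0.1202 0.0798]
side pointer_tip landmark_of 0.67 [0.5932 0.1176 0.0875]
side pointer_tip landmark_of 0.54 [ 0.4958 -0.3356  0.0049]
side tray_handle landmark_of 0.61 [0.5676 0.0614 0.059 ]
top tray_front landmark_of 0.66 [0.6131 0.1176 0.0755]
top pointer_tip landmark_of 0.47 [ 0.496  -0.3301  0.0032]
top pointer_tip landmark_of 0.41 [ 0.7077 -0.3841  0.0033]
side tray_front landmark_of 0.92 [0.6056 0.1181 0.0762]
side pointer_tip landmark_of 0.47 [0.5903 0.1185 0.0894]
side tray_handle landmark_of 0.9 [0.5642 0.0652 0.056 ]
top tray_front landmark_of 0.78 [0.6122 0.1144 0.0776]
```

View pics/c7.png

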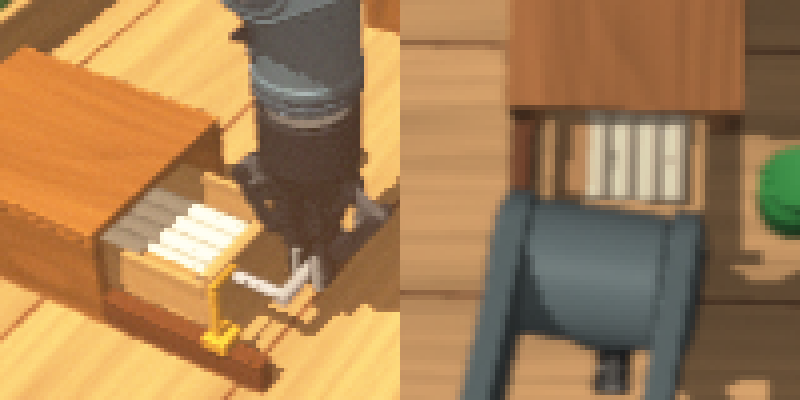

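The side half (left) shows the tray out with the candles visible, its front corner at about (262,232) and the pointer's finger tip at (230,268). The pointer is unmoved and about 12–16 mm of pull remains. I'll pull 12 mm and measure by pixels.

>>> carry_out:
  motion: [0,0,0,0.001,-0.008,0,1,0,0,0,0,-0.004,0,1,0,0,0,0,0,0,1,0,0,0,0,0,0,1]

```text
time_s: 19.75
eef_pos: [0.5585, 0.0559, 0.0449]
eef_rot: [0.507, 0.509, 0.489, -0.495]
wrist_force: [6.5, -0.5, -9.4]
opening: 0.112
```

```bash
python3 s.py; python3 - <<'E'
from h import *
F=[];P=[]
for i in range(5):
    im=ctrl.camera("side")
    for n,L in (("tray_front",F),("pointer_tip",P)):
        for r in ctrl.landmark_of("side",n):
            w=world("side",r["point"])
            if abs(w[0]-.595)<.03 and abs(w[1]-.118)<.03: L.append(w);break
print(np.array(F).round(4),np.array(P).round(4),np.mean(F,0)-np.mean(P,0))
x0,y0=200,195
c=cv2.resize(im[y0:y0+60,x0:x0+80],(800,600),interpolation=3)
# predicted lines of constant x on board top edge (z=.08) and pointer underside z=.088
for x in (.59,.595,.60,.605):
    for z in(.08,.088): print(x,z,[(10*(proj("side",(x,y,z))-[x0,y0])).round().tolist() for y in (.06,.118)])
cv2.imwrite("pics/c8.png",c)
E
```

```text
19.75 [0.55849381 0.05594217 0.04489251] 0.1124976453107152 [ 6.49553958 -0.48972048 -9.44003624] [[0.033, 0.999, -0.008], [-0.003, -0.008, -1.0], [-0.999, 0.033, 0.003]]
[[0.6028 0.1205 0.0771]
 [0.6028 0.1217 0.0779]
 [0.6032 0.1221 0.0758]
 [0.6023 0.1239 0.0782]
 [0.6035 0.1194 0.0799]] [[0.5896 0.1154 0.085 ]
 [0.5901 0.1172 0.0886]
 [0.5927 0.1193 0.0879]
 [0.5898 0.1192 0.0887]] [ 0.01237864  0.00373051 -0.00976188]
0.59 0.08 [[500.0, 138.0], [393.0, 252.0]]
0.59 0.088 [[498.0, 118.0], [391.0, 232.0]]
0.595 0.08 [[486.0, 132.0], [379.0, 246.0]]
0.595 0.088 [[484.0, 113.0], [377.0, 226.0]]
0.6 0.08 [[472.0, 127.0], [365.0, 240.0]]
0.6 0.088 [[471.0, 107.0], [363.0, 220.0]]
0.605 0.08 [[458.0, 122.0], [351.0, 234.0]]
0.605 0.088 [[457.0, 102.0], [349.0, 215.0]]
```

View pics/c8.png

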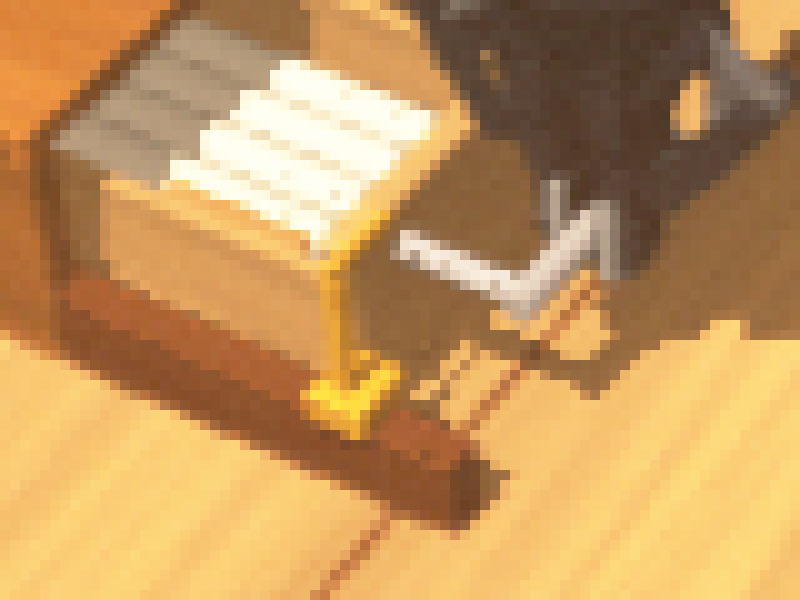

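The row lagged under the spring and the tray moved only about 6 mm. The picture shows the finger at (338,250)–(385,217) and the board's front top edge at (400,205)–(480,130), a few mm short of level. I'll settle it with rectified profiles, which need no viewing.

```bash
cat > prof.py <<'E'
from h import *
def prof(cam,im,z,ys,xs):
    uv=np.array([[proj(cam,(x,y,z)) for x in xs] for y in ys],np.float32)
    s=cv2.remap(im,uv[...,0],uv[...,1],cv2.INTER_LINEAR).astype(float)
    return s.mean(0)
def show(t,p,xs): print(t);print(" ".join(f"{x*1e3:.0f}:{int(a[0])},{int(a[1])},{int(a[2])}" for x,a in zip(xs,p)))
E
python3 - <<'E'
from prof import *
s0=cv2.imread("pics/side1.png");t0=cv2.imread("pics/top1.png");s=ctrl.camera("side")
xs=np.arange(.575,.621,.002)
show("side finger before",prof("side",s0,.091,np.arange(.118,.130,.002),xs),xs)
show("top finger before",prof("top",t0,.093,np.arange(.118,.130,.002),xs),xs)
x2=np.arange(.68,.72,.002)
show("side board before",prof("side",s0,.08,np.arange(.02,.1,.005),x2),x2)
show("top board before",prof("top",t0,.08,np.arange(.02,.1,.005),x2),x2)
show("side board now",prof("side",s,.08,np.arange(.06,.1,.004),xs),xs)
E
```

```text
side finger before
575:101,178,236 577:101,177,236 579:99,174,233 581:90,157,216 583:70,120,168 585:59,99,139 587:58,96,135 589:55,95,134 591:49,96,138 593:44,107,156 595:49,134,194 597:62,165,230 599:82,184,243 601:99,187,244 603:106,187,243 605:106,186,242 607:105,185,241 609:104,186,241 611:104,184,240 613:102,179,237 615:98,173,233 617:95,168,228 619:93,160,219 621:93,146,198
top finger before
575:37,55,85 577:38,57,86 579:40,60,88 581:43,71,99 583:47,85,113 585:58,111,145 587:66,128,167 589:57,107,142 591:52,97,130 593:55,104,138 595:64,124,161 597:76,152,194 599:80,159,200 601:80,158,195 603:63,118,152 605:49,82,114 607:46,71,105 609:44,64,99 611:42,63,98 613:42,62,97 615:42,62,96 617:43,62,97 619:42,63,97 621:43,63,98
side board before
680:67,99,132 682:61,93,127 684:54,88,122 686:51,85,119 688:50,85,119 690:51,88,124 692:59,103,144 694:75,131,182 696:90,158,216 698:98,173,232 700:100,176,236 702:100,174,233 704:94,160,214 706:81,129,172 708:70,106,139 710:57,89,123 712:45,77,113 714:38,71,111 716:38,76,122 718:43,90,148
top board before
680:93,129,165 682:85,116,147 684:74,98,123 686:65,85,105 688:59,75,91 690:57,72,86 692:56,72,87 694:59,78,98 696:64,91,117 698:78,114,149 700:90,133,175 702:96,142,188 704:95,141,187 706:90,135,179 708:71,107,143 710:53,82,115 712:51,82,123 714:54,89,138 716:57,95,148 718:58,97,151
side board now
575:58,92,128 577:59,93,129 579:59,93,130 581:58,94,132 583:58,94,134 585:58,96,135 587:59,97,136 589:58,96,136 591:58,95,135 593:58,95,134 595:57,94,132 597:57,94,132 599:59,100,140 601:70,118,166 603:87,150,206 605:104,180,235 607:112,195,246 609:117,200,248 611:129,207,249 613:155,218,248 615:191,232,249 617:217,243,250 619:224,246,252 621:225,246,252
```

Both cameras agree that the total pull is about 98 mm. 91 mm is done, so 7 mm remains.

>>> carry_out:
  motion: [0,0,0,0,-0.008,0,1,0,0,0,0,-0.005,0,1,0,0,0,0,0,0,1,0,0,0,0,0,0,1]

```text
time_s: 20.95
eef_pos: [0.5508, 0.056, 0.0449]
eef_rot: [0.509, 0.513, 0.486, -0.492]
wrist_force: [8.1, 1.5, -10.3]
opening: 0.112
```

```bash
python3 s.py; python3 - <<'E'
from prof import *
s=ctrl.camera("side");xs=np.arange(.585,.615,.002)
show("side board now",prof("side",s,.08,np.arange(.06,.1,.004),xs),xs)
show("finger now",prof("side",s,.091,np.arange(.118,.130,.002),xs),xs)
E
python3 s.py
```

```text
20.95 [0.55076339 0.05601723 0.04489411] 0.11156839289669605 [  8.08323157   1.53380227 -10.31786013] [[0.045, 0.999, -0.009], [-0.003, -0.009, -1.0], [-0.999, 0.045, 0.003]]
side board now
585:58,95,134 587:57,94,133 589:57,94,133 591:60,100,141 593:71,119,168 595:89,152,209 597:105,182,237 599:113,196,246 601:117,200,248 603:126,205,247 605:149,213,246 607:184,227,247 609:211,239,250 611:221,244,251 613:223,245,252 615:224,246,252
finger now
585:59,96,135 587:61,101,142 589:62,108,153 591:61,115,164 593:54,125,180 595:61,153,212 597:92,192,241 599:144,222,249 601:192,236,250 603:215,243,251 605:222,247,253 607:224,247,252 609:219,244,252 611:219,244,252 613:221,246,253 615:223,247,253
21.0 [0.55087134 0.05601955 0.04490537] 0.11240138094405173 [  8.18879122   0.06305519 -10.34840302] [[0.045, 0.999, -0.009], [-0.003, -0.009, -1.0], [-0.999, 0.045, 0.003]]
```

The face is at 594 and the finger at 595, so they are level to about 1 mm. I'll hold through a few camera calls as the last check.

```bash
python3 - <<'E'
from h import *
for i in range(4):
    s=ctrl.camera("side");lm("side","tray_front")
lm("side","pointer_tip");lm("side","dispenser")
t=ctrl.camera("top");lm("top","dispenser");lm("top","coaster")
cv2.imwrite("pics/c9.png",cv2.resize(s[120:260,170:370],(800,560),interpolation=3))
E
python3 s.py
```

```text
side tray_front landmark_of 0.75 [0.593  0.1193 0.0782]
side tray_front landmark_of 0.66 [ 0.5314 -0.5229 -0.0032]
side tray_front landmark_of 0.62 [ 0.7079  0.0618 -0.0021]
side tray_front landmark_of 0.82 [0.5938 0.1202 0.0802]
side tray_front landmark_of 0.59 [0.5964 0.1202 0.0763]
side pointer_tip landmark_of 0.46 [0.5896 0.1184 0.0901]
side pointer_tip landmark_of 0.36 [0.6789 0.4087 0.0027]
side dispenser landmark_of 0.94 [ 0.4954 -0.3359  0.0081]
top dispenser landmark_of 0.78 [ 0.6557 -0.066  -0.001 ]
top dispenser landmark_of 0.66 [ 0.4988 -0.3296  0.0046]
top coaster landmark_of 0.61 [0.3979 0.4836 0.0027]
top coaster landmark_of 0.59 [ 0.4941 -0.3294  0.0028]
21.65 [0.55090217 0.05603371 0.04491537] 0.11305760757183689 [  7.15103262   1.02296216 -10.18247582] [[0.045, 0.999, -0.009], [-0.003, -0.009, -1.0], [-0.999, 0.045, 0.003]]
```

View pics/c9.png

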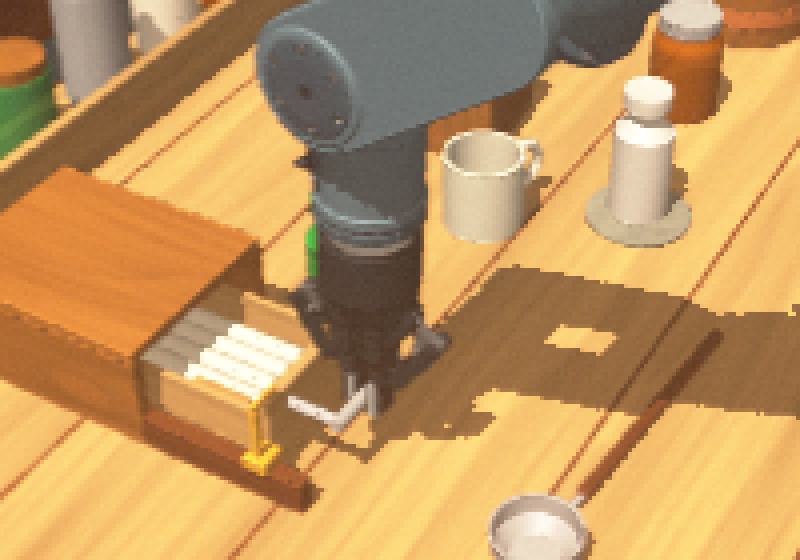

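The picture shows the tray held out with its front edge at the pointer, finger at about (257,400). The dispenser stands upright on the coaster at (640,190). Handing in.

```bash
python3 -c "
from bench import ctrl
print(ctrl.hand_in())"
```

```text
the job is handed in; nothing more can be done
None
```

The white dispenser is on the coaster and released, the tray is held out level with the pointer, and I have handed the job in. No verdict is reported.

- **Dispenser:** it stands upright about 2–7 mm from the coaster's centre (limit 24 mm). The green look-alike was not touched.
- **Tray:** it came out about 99 mm by its bar, and the gripper was still closed on the bar at hand-in, with the wrist reading a pull of about 7–8 N against the spring. It stayed still over the last 0.65 s I watched.
- **Level with the pointer:** the two methods disagree a little. Image profiles put the front face about 1 mm past the pointer's middle, while the landmark network puts it about 3 mm short. Both are inside the 7 mm limit.
- **Pointer and other things:** the pointer reads the same as before to within about 1 mm. The other things in the last picture look undisturbed; I did not measure each of them.
- **Side load:** the wrist also showed about 10 N of vertical force while holding the tray, and the tool had tilted about 2.6°. I left both as they were.

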